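# Start the chamber's proud hand bolt and hold it

### The job

Two of the three T-bar hand bolts on the vacuum chamber's cover are already home; start the third, the one standing proud: turn it backward (counter-clockwise from above) until its thread drops, then forward one full turn and no further. Finish while holding it: keep the bolt's bar gripped and still at that point, do not let go. Leave the loose things on the cover and table where they lie.

Things in the scene. Friction and masses are not known exactly. Their poses are not given: they have to be found in the camera images.
- chamber: fixed low aluminium vacuum chamber with a flat cover, 330 x 370 mm, its top 60 mm above the table; its place and yaw vary. Three bosses with T-bar bolts stand on the cover. Origin: centre of the underside
- boss: round stepped aluminium boss, 50 mm across (60 mm at its foot), 36 mm high, fixed on the chamber cover, 60 mm above the table, that carries the bolt to be started. Origin: centre of its underside, on the bolt's axis; z up. Its top face is at 36 mm. Which of the three places on the cover it has varies
- tbolt: the bolt to be started, the one of three like steel T-bar bolts that stands proud. Head: upright flat bar 50 mm long (its x), 12 mm thick (its y), 24 mm high (z), on a neck 16 mm across. Origin: centre of the bar's underside, on the axis; z up. Captive: it only turns and slides on the upright axis. The underside is 22 mm above the boss's top at the start, 16 mm after the drop, 10 mm one turn on
- bar_mid (a point): centre of that bolt's T-bar, 12 mm above the bar's underside; axes as for tbolt. A spring (about 5 N) draws the bolt down, so it drops by itself into the thread when the fingers are open, bear on it only lightly or press it down; a firm grip can hold it up. Turning it takes about 0.05 N m
- bolt_turn (a joint): its turn, rad, growing forward (clockwise from above). Starts at 0.5 to 1.5, resting level on the boss's first thread, where it cannot sink; turned forward from there it only rides round on it. Turned back it stays level, drops 6 mm just past 0 (at about -0.1) and meets a stop at -0.6. Then, turned forward, it screws down 6 mm a turn (6.28 rad)
- seated_bolt_1: a like boss and T-bar bolt, already screwed home (the bar's underside 2 mm above its boss), fixed: not to be worked on. Origin: centre of the boss's underside
- seated_bolt_2: as seated_bolt_1
- centring_ring: loose aluminium ring, 48 mm across, 8 mm high, lying on the chamber cover between the bosses. Not to be disturbed
- wrench: loose steel wrench on the table. Not to be disturbed
- screwdriver: loose screwdriver on the table. Not to be disturbed
- blank_flange: loose steel disc with a step, 70 mm across, 16 mm high, on the table. Not to be disturbed
- black_bar_a: loose black bar, 200 x 45 x 40 mm, on the table. Not to be disturbed
- wipe_jar: loose white jar, 60 mm across, 90 mm high, on the table. Not to be disturbed
- nut_cup: loose small steel bowl, 70 mm across, 40 mm high, on the table. Not to be disturbed

How it is judged:
On the way, in this order (a step that is already met when the one before it is completed fails the run):
1. the bolt, turned backward, has dropped into its thread (bar at least 4.5 mm lower) and is not yet turned forward (value of joint bolt_turn below 0.3 rad and z of tbolt in the frame of boss below 0.0535 m), for 0.1 s.
2. the bolt is turned forward about one turn, in its thread (value of joint bolt_turn above 5.2 rad and z of tbolt in the frame of boss below 0.049 m), for 0.2 s.
At the end, for the whole second after the job is handed in: the bolt stands one turn forward of its thread drop (turn 5.2 to 7.0 rad, that is 6.1 +- 0.9; bar's underside 7.5 to 13 mm above its boss), still, with the fingers gripping its bar (contact force over 3 N, grasp point within 35 mm of the bar's centre) (all of step 2 and value of joint bolt_turn below 7 rad and z of tbolt in the frame of boss above 0.0435 m and velocity of joint bolt_turn between -0.1 and 0.1 rad/s and contact force between the fingers and tbolt above 3 N and distance between the grasp point and bar_mid below 0.035 m); the arm keeps its last pose, push and grip.
It fails at once if a loose thing on the cover or table is shoved more than 30 mm (distance of any of centring_ring, wrench, screwdriver, blank_flange, black_bar_a, wipe_jar, nut_cup from where it was at the start of the episode above 0.03 m).
It also fails if it takes over 67 s, if anything falls off the work surface, if the arm or the gripper's body presses on something with over 40 N, if the wrist force passes 120 N, or if a joint passes its speed limit or range.

### The arm

A 7-joint arm with a two-finger parallel gripper is mounted at the origin on the work surface. World frame = base frame: x ahead of the robot, y to its left, z up, the work surface at z = 0. Lengths are in m, angles in rad, forces in N, time in s.
With the tool pointing down it reaches from about 0.4 to 0.875 m from the base axis. Payload 6.5 kg.
Tool frame: the origin (TCP) lies midway between the tips of the shut fingers; the grasp point (between the pads) lies 19 mm behind it; z points along the fingers, y is the direction in which the jaws open and shut (so a half turn about z gives the same grasp; the last joint's range is limited). The gripper opens to 85 mm and grips with 20 to 120 N. Pads are 22 mm wide; open, the fingers measure 114 mm over their backs; the gripper's body (76 mm by 85 mm) begins 54 mm behind the grasp point. The pads swing forward as they close: fully open they stand 13 mm farther back than shut.
Start: joints at [1.18, 0.536, -0.004, 1.538, 0.003, 1.067, -0.071], TCP at [0.207, -0.616, 0.231] pointing down, gripper open.
Joint ranges: [-2.7, 2.7], [-0.37, 2.16], [-1.27, 1.26], [0.24, 2.4], [-1.31, 4.45], [0.19, 1.91], [-2.76, 2.76]. Speed limits (rad/s): [2.39, 2.39, 3.14, 3.14, 3.14, 3.14, 3.14].

### API

Orientations are given as [roll, pitch, yaw] about the fixed x, y, z axes, in that order (R = Rz(yaw) Ry(pitch) Rx(roll)).
In Python, from rig import get_state, camera, hand_in, spot_in, cut_out, tip_of gives the robot as it stands. The module is installed in compiled form; this text tells all that it offers.
- The arm moves only by the tool step_arm, never from a script. Its argument "series" is a list of rows, each a list of 2 entries, a list of its own where there are three numbers: the shift along the tool's x, y, z as a fraction of full scale, then the turn, a rotation vector about the tool's x, y, z as a fraction of full scale. A call has 1 to 5 rows; each row shifts and turns the pose as measured when the row begins, along the tool's axes as they then stand; what a row does not reach is not made up. Full scale, the value 1, is 20 mm for a shift and 4 degrees for a turn. A row lasts 1/8 s, in which the tool goes at most 62.5 mm and 10.7 degrees, less where a joint would pass 70% of its speed; a pose out of reach is approached as far as the arm can. A call with a number of a shift or a turn outside -1 to 1 is refused whole. A call with a gripper value outside its range is refused whole. "grip" is the gripper's target within -1 to 1 (fully open at 1, half-way at 0, shut at -1), set as the call begins (left out, the last holds). The fingers move at their own pace and stop on an object; "newtons" is the grip in N (left out, the last holds). Time passes only in rows, so rows that do not move let the fingers close. It gives the time, the measured TCP pose, the force and the opening at its end, in the units of the state.
- get_state(): the state, without advancing time (a new reading comes with each control period).
- camera(name): name is "side" or "top" or "wrist"; returns a dict with "color" (480x640x3 uint8, blue, green, red), "fx", "fy", "cx", "cy" (pixels), "origin" and "orientation" of the camera in the world. Camera axes: x right, y up, looking along -z (the intrinsics and any distortion apply to the point x, -y, -z); pixel columns grow to the right and rows downward; lengths in m; the calibration is good to about 2 mm. A picture is of the moment at which its call begins. There is no depth.
- hand_in(): hands the job in, once; it reports no verdict.
Trained networks look in the newest picture that a camera, given by its name, has taken for a name from the list of things; names that differ only in an ending like _2 or _b are one class to them, and where a whole thing is asked for, a point or a joint stands for the part that bears it (a point fixed in the world has none). Each returns a list of dicts, best first, with "confidence" (0 to 1); they miss things now and then, are a little off and sometimes report something else, mostly with a low value. They report only what shows in the picture. A call takes as long as a camera call.
- spot_in(camera, target): "point" ([column, row] in pixels, amid what is visible of it).
- cut_out(camera, target): "pixels" (480x640 bool, what is visible of it) and "point" ([column, row] in pixels, amid what is visible of it).
- tip_of(camera, target): "point" ([column, row] in pixels: a listed point, or the origin of a listed thing).
The state is a dict: "t": time; "joint_positions": joint angles; "joint_vel": joint speeds; "effort": joint torques, N m; "position": TCP position; "ee_rot": TCP orientation; "force": force on the tool from outside, world axes, zero at the start; "torque": the same for the moment, N m; "finger_gap": opening from 0.0 (shut) to 1.0 (fully open).
Only numpy, scipy, OpenCV 4.12 (cv2) and the standard library are available. Lean on these libraries where they do the work, as an engineer would, in place of code of your own. Each camera call takes 0.05 s, during which the arm holds its last target.

## Working session

There is one attempt and no reset: what is moved stays moved. The work goes in short steps, Python scripts to look and compute and a tool call to move; the robot and the scene stay as the last step left them, time stands still between calls to the robot, and variables do not carry over. Pictures are saved under pics/ and viewed, and the job is handed in when it is done.

Besides the shell and the picture viewer there is one more tool, called after "Call:" by a JSON object that holds its "op" and its "data", one argument or row to a line. step_arm: Moves the arm, as the interface text tells. Its arguments: {"type":"object","properties":{"series":{"type":"array"},"grip":{"type":"number"},"newtons":{"type":"number"}},"required":["series"]}

```bash
mkdir -p pics; cat > h.py <<'E'
import numpy as np, cv2
from scipy.spatial.transform import Rotation as R
from rig import *
def Rm(o):
    o=np.array(o,float)
    return o if o.shape==(3,3) else R.from_euler('xyz',o).as_matrix()
def ray(c,p):
    d=np.array([(p[0]-c['cx'])/c['fx'],-(p[1]-c['cy'])/c['fy'],-1.])
    return np.array(c['origin']),Rm(c['orientation'])@d
def atz(c,p,z):
    o,d=ray(c,p); return o+d*(z-o[2])/d[2]
def proj(c,P):
    q=Rm(c['orientation']).T@(np.array(P)-np.array(c['origin']))
    return [c['cx']+c['fx']*q[0]/-q[2], c['cy']-c['fy']*q[1]/-q[2]]
E
python3 - <<'E'
from h import *
s=get_state();print(s)
for n in('top','side','wrist'):
    c=camera(n);cv2.imwrite(f'pics/{n}0.png',c['color']);print(n,{k:v for k,v in c.items() if k!='color'})
    for t in('tbolt','seated_bolt_1','boss','bar_mid'):
        print(t,[(np.round(d['point']),round(d['confidence'],2)) for d in tip_of(n,t)])
E
```

```text
{'t': 0.0, 'joint_positions': array([ 1.17982089,  0.53721712, -0.00442696,  1.53885625,  0.00263304,
        1.0672862 , -0.07118832]), 'joint_vel': array([ 7.63370526e-04, -1.05600985e-06, -1.88687007e-04, -2.80878259e-04,
       -1.20608972e-03,  2.07813896e-03, -1.72007782e-03]), 'effort': array([-3.31809315e-04, -5.83410501e+01,  1.04852110e+00, -2.59097725e+01,
        1.22457754e-02,  9.59472789e-03, -2.52092764e-05]), 'position': array([ 0.20718003, -0.61543875,  0.23038676]), 'ee_rot': array([-3.13983867e+00,  1.63717922e-04,  3.24865091e-01]), 'force': array([-0.08573004,  0.05895914, -0.17850572]), 'torque': array([ 0.01682851, -0.01684476, -0.03486853]), 'finger_gap': 1.0002205080643063}
top {'fx': 476.2883710889831, 'fy': 476.2883710889831, 'cx': 325.2134844934229, 'cy': 237.91159272321008, 'origin': array([ 0.33434033, -0.04635315,  1.13940794]), 'orientation': array([ 0.17767137,  0.00234772, -1.57465361])}
tbolt [(array([408., 231.]), 0.47), (array([337., 194.]), 0.44), (array([404., 233.]), 0.24)]
seated_bolt_1 [(array([317., 264.]), 0.77), (array([338., 195.]), 0.7)]
boss [(array([401., 234.]), 0.63)]
bar_mid [(array([409., 225.]), 0.46)]
side {'fx': 463.355917466302, 'fy': 463.355917466302, 'cx': 316.1582659237337, 'cy': 236.79828303991843, 'origin': array([0.14733054, 0.88455275, 0.96878157]), 'orientation': array([ 8.65975400e-01, -9.99963038e-04, -2.78636632e+00])}
tbolt [(array([324., 201.]), 0.68)]
seated_bolt_1 [(array([321., 258.]), 0.7), (array([280., 237.]), 0.66)]
boss [(array([325., 214.]), 0.9), (array([325., 196.]), 0.53)]
bar_mid [(array([323., 196.]), 0.61)]
wrist {'fx': 330.35202291929176, 'fy': 330.35202291929176, 'cx': 318.1205659139327, 'cy': 243.49959393667365, 'origin': array([ 0.27832079, -0.59121225,  0.37379728]), 'orientation': array([-3.03799115e-01,  5.24503863e-04, -1.24614774e+00])}
tbolt []
seated_bolt_1 []
boss []
bar_mid []
```

View pics/top0.png

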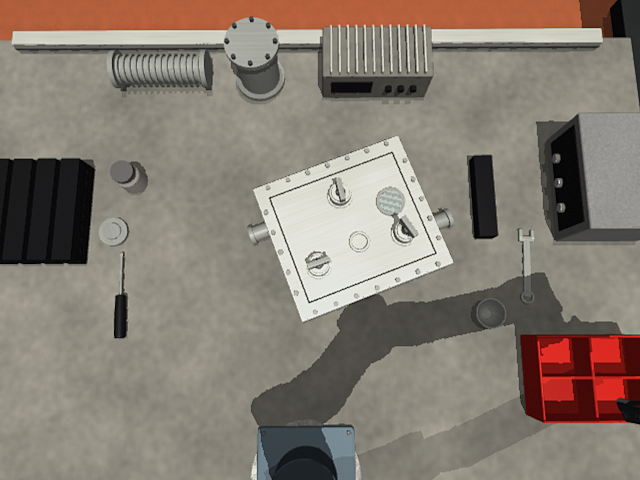

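View pics/side0.png

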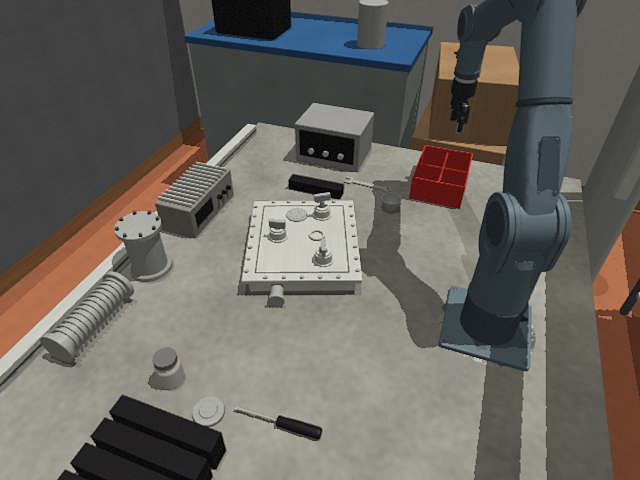

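```bash
python3 - <<'E'
from h import *
t=camera('top');s=camera('side')
print('bar', atz(t,(409,225),.13),atz(s,(323,196),.13))
print('boss',atz(t,(401,234),.06),atz(s,(325,214),.06))
for a,b in (((317,264),(321,258)),((338,195),(280,237))): print(atz(t,a,.06),atz(s,b,.06))
for n,c in(('top',t),('side',s)):
    d=cut_out(n,'tbolt')
    for e in d: print(n,e['point'],e['confidence'],e['pixels'].sum())
    x,y=(409,225) if n=='top' else (323,200)
    cv2.imwrite(f'pics/{n}z.png',cv2.resize(c['color'][y-60:y+60,x-60:x+60],None,fx=5,fy=5,interpolation=cv2.INTER_CUBIC))
E
```

```text
bar [ 0.54319955 -0.22600794  0.13      ] [ 0.53780556 -0.23176834  0.13      ]
boss [ 0.53658602 -0.21929397  0.06      ] [ 0.53078694 -0.23342329  0.06      ]
[ 0.46781497 -0.02560516  0.06      ] [ 0.47235714 -0.03422145  0.06      ]
[ 0.6300743  -0.07488372  0.06      ] [ 0.6202742  -0.07845591  0.06      ]
top [408.4, 231.4] 0.56 192
side [320.9, 199.3] 0.72 158
side [299.7, 252.7] 0.5 8988
```

View zooms.

The top view shows three bolts: the proud one at about (405,231) and seated ones at (317,262) and (338,190). The centring ring is at (358,241). The side view confirms the proud one at (322,200). I'll zoom in for the bar yaw.

View pics/topz.png

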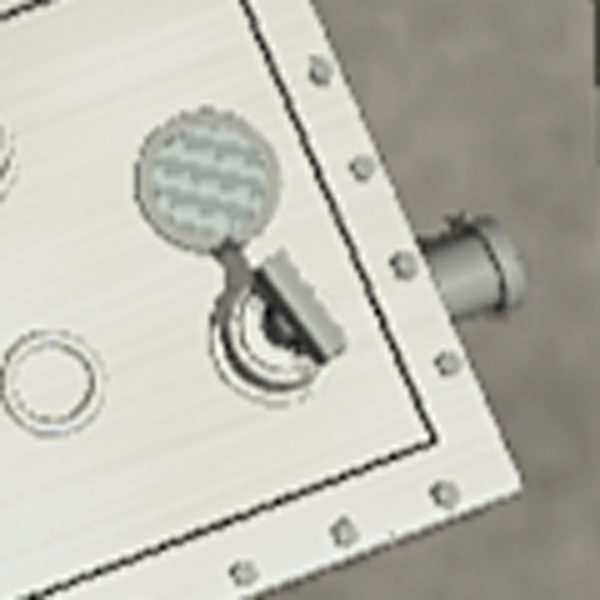

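View pics/sidez.png

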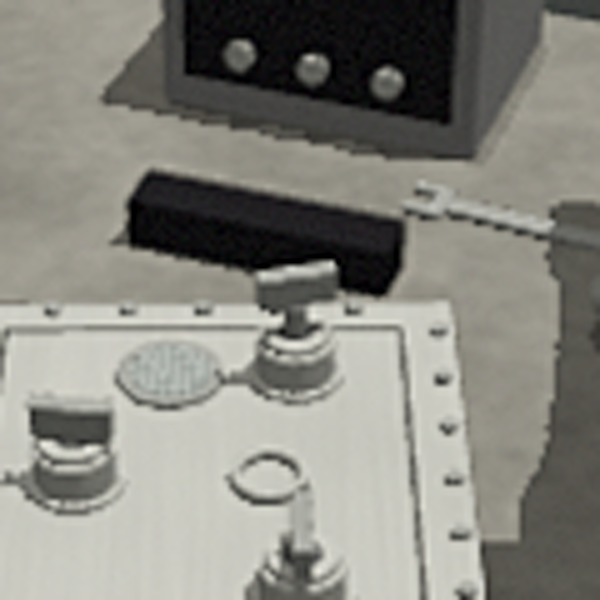

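The proud bolt's axis is near (0.54,-0.23) and its bar yaw is about 33°. I'll move over it at the current height.

Call:
{"op": "step_arm", "data": {
  "series": [
    [[1,-0.6,0],[0,0,0]],
    [[1,-0.6,0],[0,0,0]],
    [[1,-0.6,0],[0,0,0]],
    [[1,-0.6,0],[0,0,0]],
    [[1,-0.6,0],[0,0,0]]
  ],
  "grip": 1,
  "newtons": 20
}}

```text
t: 1.58
position: [0.2891, -0.5196, 0.2312]
ee_rot: [-3.14, -0.002, 0.326]
force: [-0.5, 0.0, 0.3]
finger_gap: 0.997
```

Call:
{"op": "step_arm", "data": {
  "series": [
    [[1,-0.6,0],[0,0,0]],
    [[1,-0.6,0],[0,0,0]],
    [[1,-0.6,0],[0,0,0]],
    [[1,-0.6,0],[0,0,0]],
    [[1,-0.6,0],[0,0,0]]
  ]
}}

```text
t: 2.2
position: [0.3722, -0.4183, 0.2322]
ee_rot: [-3.139, -0.005, 0.335]
force: [0.5, 0.5, 0.2]
finger_gap: 1.0
```

Call:
{"op": "step_arm", "data": {
  "series": [
    [[1,-0.6,0],[0,0,0]],
    [[1,-0.6,0],[0,0,0]],
    [[1,-0.6,0],[0,0,0]],
    [[1,-0.6,0],[0,0,0]],
    [[1,-0.6,0],[0,0,0]]
  ]
}}

```text
t: 2.82
position: [0.452, -0.3155, 0.2337]
ee_rot: [-3.137, -0.008, 0.344]
force: [-0.4, -0.6, 0.4]
finger_gap: 0.997
```

Call:
{"op": "step_arm", "data": {
  "series": [
    [[0.8,-0.5,0],[0,0,0]],
    [[0,0,0],[0,0,-1]],
    [[0,0,0],[0,0,-1]],
    [[0,0,0],[0,0,-1]],
    [[0,0,0],[0,0,-0.5]]
  ]
}}

```text
t: 3.45
position: [0.4675, -0.2875, 0.2344]
ee_rot: [-3.137, -0.012, 0.609]
force: [0.2, -0.2, -0.6]
finger_gap: 1.0
```

```bash
python3 - <<'E'
from h import *
s=get_state();print(s['position'],s['ee_rot'],s['joint_positions'])
c=camera('wrist');cv2.imwrite('pics/w1.png',c['color']);print(c['origin'],c['orientation'])
p=proj(c,(.539,-.229,.13));print(p)
for t in('tbolt','bar_mid','boss'):
    print(t,[(np.round(d['point']),round(d['confidence'],2)) for d in tip_of('wrist',t)])
E
```

```text
[ 0.46748421 -0.28752254  0.2344324 ] [-3.13666774 -0.011938    0.60909691] [ 0.63537682  0.36989444 -0.19973745  1.79732621  0.07099416  0.98068832
 -0.55229171]
[ 0.5276402  -0.24496712  0.37789556] [-0.29167587  0.00528596 -0.96187432]
[np.float64(310.59396811268385), np.float64(116.90124679415648)]
tbolt [(array([306., 113.]), 0.87)]
bar_mid [(array([309., 112.]), 0.62)]
boss [(array([310., 118.]), 0.72), (array([311., 111.]), 0.49)]
```

View pics/w1.png

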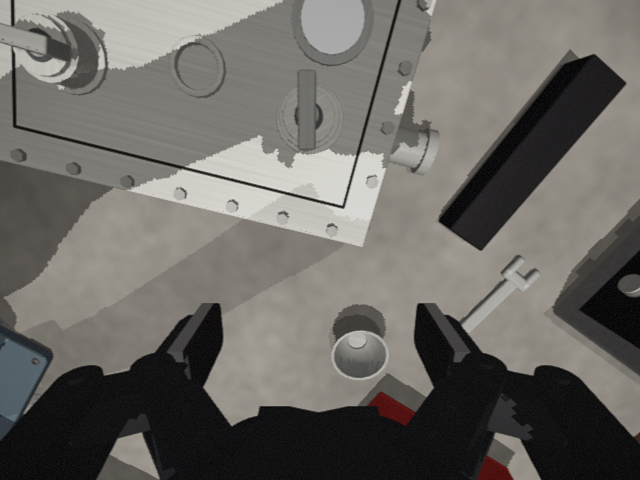

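The wrist view shows the bar nearly vertical at about (306,110), over its boss at about (310,117), so the tool yaw is already nearly aligned. Next I'll refine the bar's centre and direction.

```bash
python3 - <<'E'
from h import *
c=camera('wrist');d=cut_out('wrist','tbolt')[0];m=d['pixels']
print(d['confidence'],m.sum())
i=c['color'].copy();i[m,2]=255
z=np.hstack([cv2.resize(a[50:190,240:380],None,fx=2.8,fy=2.8,interpolation=cv2.INTER_NEAREST) for a in(c['color'],i)])
cv2.imwrite('pics/w1z.png',z)
r,k=np.nonzero(m)
print(r.min(),r.max(),k.min(),k.max(), cv2.minAreaRect(np.c_[k,r].astype(np.float32)))
for p in((306.5,110),):print(atz(c,p,.142))
for p in((310,118),):print('boss',atz(c,p,.078),atz(c,p,.06))
E
```

```text
0.58 1533
68 148 296 317 ((306.5, 108.0), (80.0, 21.0), 90.0)
[ 0.54043079 -0.22667604  0.142     ]
boss [ 0.54036223 -0.22732854  0.078     ] [ 0.54112906 -0.22618408  0.06      ]
```

View pics/w1z.png

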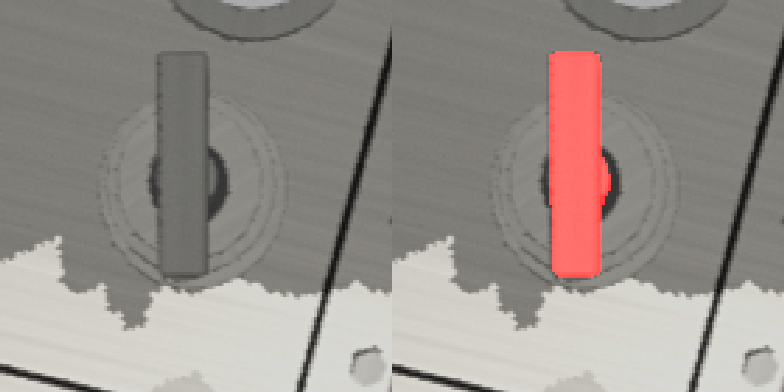

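```bash
python3 - <<'E'
from h import *
s=get_state()
c=camera('wrist')
f=lambda x,y:(240+x/2.8,50+y/2.8)
a=atz(c,f(183,52),.142);b=atz(c,f(183.5,271),.142);l=a-b
print(a,b,(a+b)/2,np.linalg.norm(l),np.arctan2(l[1],l[0]))
Rt=Rm(s['ee_rot']);P=(a+b)/2;print('tool delta mm',Rt.T@(np.array([P[0],P[1],.119])-s['position'])*1e3)
E
```

```text
[ 0.56048872 -0.21256269  0.142     ] [ 0.52055328 -0.23968466  0.142     ] [ 0.540521   -0.22612367  0.142     ] 0.048274635049328565 0.5965919042137654
tool delta mm [ 94.78863105  -9.60298292 116.53541074]
```

Call:
{"op": "step_arm", "data": {
  "series": [
    [[0.9,-0.1,0],[0,-0.17,0]],
    [[0.9,-0.1,0],[0,0,0]],
    [[0.9,-0.1,0],[0,0,0]],
    [[0.9,-0.1,0],[0,0,0]],
    [[0.5,0,0],[0,0,0]]
  ]
}}

```text
t: 4.42
position: [0.5326, -0.2344, 0.2344]
ee_rot: [-3.137, 0.001, 0.602]
force: [-0.5, -0.2, 0.1]
finger_gap: 1.0
```

Call:
{"op": "step_arm", "data": {
  "series": [
    [[0,0,0.9],[0,0,0]],
    [[0,0,0.9],[0,0,0]],
    [[0,0,0.3],[0,0,0]],
    [[0,0,0],[0,0,0]]
  ]
}}

```text
t: 4.92
position: [0.5311, -0.2348, 0.1882]
ee_rot: [-3.135, 0.003, 0.602]
force: [-0.1, -0.0, 0.8]
finger_gap: 0.998
```

```bash
python3 - <<'E'
from h import *
s=get_state();print(s['position'],s['ee_rot'],s['joint_positions'],s['force'])
Rt=Rm(s['ee_rot']);print('tool delta mm',Rt.T@(np.array([.5405,-.2263,.119])-s['position'])*1e3)
c=camera('wrist');cv2.imwrite('pics/w2.png',c['color']);d=cut_out('wrist','tbolt')
print([(e['point'],e['confidence']) for e in d]);print(proj(c,(.5405,-.2263,.142)))
E
```

```text
[ 0.53114566 -0.23481942  0.18815489] [-3.13524669  0.00325181  0.60151236] [ 0.49531212  0.48234792 -0.2073589   1.75027775  0.11793322  0.92819844
 -0.72980086] [-0.08050774 -0.02669945  0.75452107]
tool delta mm [12.75833703 -1.29194236 69.12335786]
[([315.2, 239.8], 0.86), ([315.1, 224.8], 0.21)]
[np.float64(317.8691941465792), np.float64(249.1893285634861)]
```

View pics/w2.png

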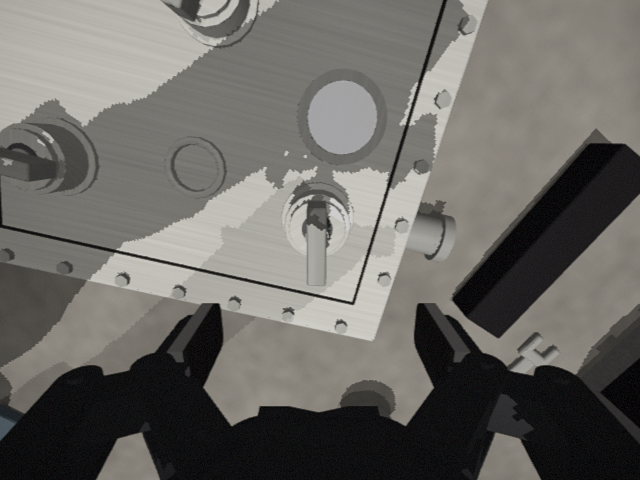

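The bar now spans rows 200–285 at column 316, which is a few mm off my prediction. I'll re-measure.

```bash
python3 - <<'E'
from h import *
s=get_state();c=camera('wrist');Rt=Rm(s['ee_rot'])
cv2.imwrite('pics/w2z.png',cv2.resize(c['color'][180:300,256:376],None,fx=5,fy=5,interpolation=cv2.INTER_NEAREST))
print('t',s['t'])
for p in((316,243),(315,240)):
    P=atz(c,p,.142);P[2]=.119;print(P,Rt.T@(P-s['position'])*1e3)
E
```

```text
t 5.025
[ 0.54347427 -0.22341485  0.119     ] [16.37398938 -2.45330115 69.97301364]
[ 0.54468998 -0.22185846  0.119     ] [18.2571249  -3.04837355 69.97153061]
```

View pics/w2z.png

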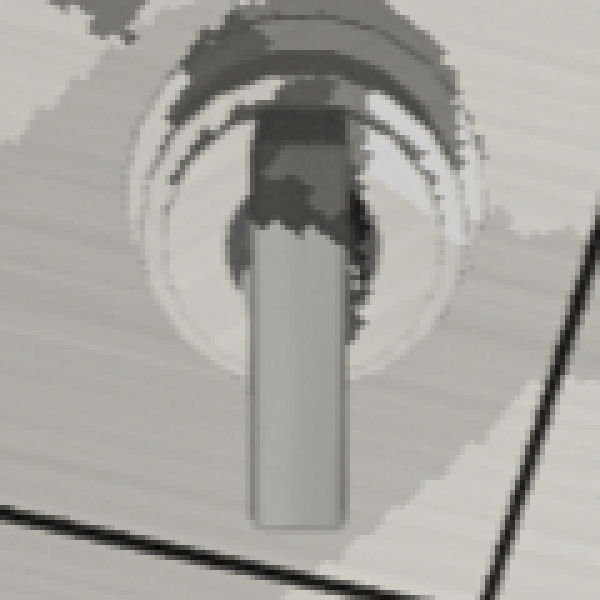

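Call:
{"op": "step_arm", "data": {
  "series": [
    [[0.65,-0.1,0.8],[0,0,0]],
    [[0,0,0.9],[0,0,0]],
    [[0,0,0.9],[0,0,0]],
    [[0,0,0.4],[0,0,0]],
    [[0,0,0],[0,0,0]]
  ]
}}

```text
t: 5.7
position: [0.542, -0.2247, 0.1247]
ee_rot: [-3.136, 0.002, 0.602]
force: [-0.4, -0.1, -0.4]
finger_gap: 1.002
```

```bash
python3 - <<'E'
from h import *
s=get_state();print(s['position'],s['ee_rot'],s['force'])
Rt=Rm(s['ee_rot']);print('tool delta mm',Rt.T@(np.array([.5415,-.2250,.120])-s['position'])*1e3)
c=camera('wrist');cv2.imwrite('pics/w3.png',c['color'][150:450,150:490])
E
```

```text
[ 0.5419688  -0.22466503  0.12467538] [-3.13647459e+00  2.07522783e-03  6.02258011e-01] [-0.36080014 -0.1129098  -0.35653369]
tool delta mm [-0.56637965  0.03438957  4.67644589]
```

View pics/w3.png

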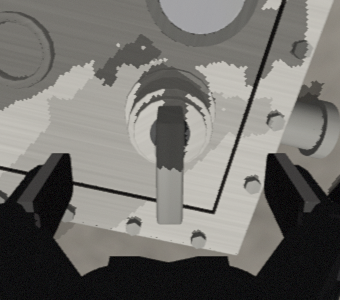

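Call:
{"op": "step_arm", "data": {
  "series": [
    [[0,0,0.2],[0,0,0]],
    [[0,0,0],[0,0,0]],
    [[0,0,0],[0,0,0]],
    [[0,0,0],[0,0,0]],
    [[0,0,0],[0,0,0]]
  ],
  "grip": -1,
  "newtons": 30
}}

```text
t: 6.38
position: [0.5429, -0.2252, 0.1225]
ee_rot: [-3.139, 0.0, 0.602]
force: [-0.7, 0.4, 0.8]
finger_gap: 0.131
```

```bash
python3 - <<'E'
from h import *
s=get_state();print(s['position'],s['ee_rot'],s['force'],s['torque'],s['finger_gap'],s['joint_positions'])
c=camera('wrist');cv2.imwrite('pics/w4.png',c['color'][150:450,150:490])
E
```

```text
[ 0.54292629 -0.22518571  0.12251762] [-3.13892916e+00  3.27655357e-04  6.01706062e-01] [-0.7344575   0.37110589  0.80258266] [ 0.11835669  0.14554686 -0.01410557] 0.13133857141003175 [ 0.4625349   0.57761435 -0.19588454  1.77871762  0.14648416  0.80174256
 -0.7737802 ]
```

View pics/w4.png

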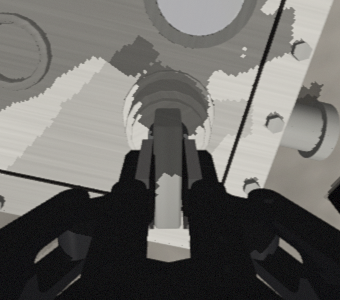

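Call:
{"op": "step_arm", "data": {
  "series": [
    [[0,0,0],[0,0,-1]],
    [[0,0,0],[0,0,-1]],
    [[0,0,0],[0,0,-1]],
    [[0,0,0],[0,0,-1]],
    [[0,0,0],[0,0,-1]]
  ]
}}

```text
t: 7.05
position: [0.5428, -0.2249, 0.1225]
ee_rot: [-3.139, -0.001, 0.961]
force: [-0.3, 1.0, 1.2]
finger_gap: 0.131
```

```bash
cat > st.py <<'E'
from h import *
s=get_state();np.set_printoptions(precision=4,suppress=True);print(s['t'],s['position'],s['ee_rot'],s['force'],s['torque'],s['finger_gap'],s['joint_positions'])
E
python3 st.py
```

```text
7.05 [ 0.5428 -0.2249  0.1225] [-3.1387 -0.0007  0.9606] [-0.3192  0.9731  1.2129] [ 0.1271  0.1207 -0.0946] 0.13051815913370257 [ 0.5272  0.5867 -0.2842  1.775   0.2132  0.8127 -0.4698]
```

Call:
{"op": "step_arm", "data": {
  "series": [
    [[0,0,0],[0,0,-1]],
    [[0,0,0],[0,0,-1]],
    [[0,0,0],[0,0,-1]],
    [[0,0,0],[0,0,-1]],
    [[0,0,0],[0,0,-1]]
  ]
}}

```text
t: 7.68
position: [0.5421, -0.2245, 0.121]
ee_rot: [-3.138, -0.003, 1.321]
force: [1.1, -0.2, -5.9]
finger_gap: 0.131
```

```bash
python3 st.py
```

```text
7.675 [ 0.5421 -0.2245  0.121 ] [-3.1381 -0.0026  1.3209] [ 1.1256 -0.2037 -5.9222] [-0.0872 -0.4555 -0.0723] 0.1306221113666396 [ 0.5909  0.6008 -0.3717  1.7727  0.28    0.8241 -0.1637]
```

Call:
{"op": "step_arm", "data": {
  "series": [
    [[0,0,0],[0,0,-1]],
    [[0,0,0],[0,0,-1]],
    [[0,0,0],[0,0,-1]]
  ]
}}

```text
t: 8.05
position: [0.5419, -0.2245, 0.1189]
ee_rot: [-3.139, -0.004, 1.537]
force: [1.1, -0.4, -4.9]
finger_gap: 0.134
```

```bash
python3 st.py
```

```text
8.05 [ 0.5419 -0.2245  0.1189] [-3.1387 -0.0041  1.5371] [ 1.0594 -0.4202 -4.8608] [-0.1547 -0.4368  0.0035] 0.13365200855034787 [ 0.6286  0.6126 -0.4233  1.7716  0.3211  0.8302  0.0201]
```

The downward force of 5–6 N means the thread has let go and the grip is holding the bolt up. I'll open the fingers so it drops.

Call:
{"op": "step_arm", "data": {
  "series": [
    [[0,0,0],[0,0,0]],
    [[0,0,0],[0,0,0]],
    [[0,0,0],[0,0,0]]
  ],
  "grip": -0.2
}}

```text
t: 8.43
position: [0.5421, -0.2249, 0.1191]
ee_rot: [-3.139, -0.004, 1.534]
force: [-0.6, 0.6, -0.2]
finger_gap: 0.401
```

```bash
python3 - <<'E'
exec(open('st.py').read())
for n in ('side','wrist'):
    c=camera(n)
    if n=='side':
        i=cv2.resize(c['color'][140:260,260:380],None,fx=3,fy=3,interpolation=cv2.INTER_CUBIC)
        print([proj(c,(.542,-.2255,z)) for z in(.136,.142)])
    else: j=c['color'][100:460,150:490]
cv2.imwrite('pics/d1.png',np.hstack([i,j]))
E
```

```text
8.425 [ 0.5421 -0.2249  0.1191] [-3.1392 -0.0038  1.534 ] [-0.6135  0.5689 -0.2449] [0.0208 0.0129 0.0478] 0.4009895791452946 [ 0.6285  0.6125 -0.4225  1.7712  0.3207  0.8299  0.0179]
[[np.float64(321.06531834089384), np.float64(195.24172387791486)], [np.float64(321.08056991527616), np.float64(193.651187296354)]]
```

View pics/d1.png

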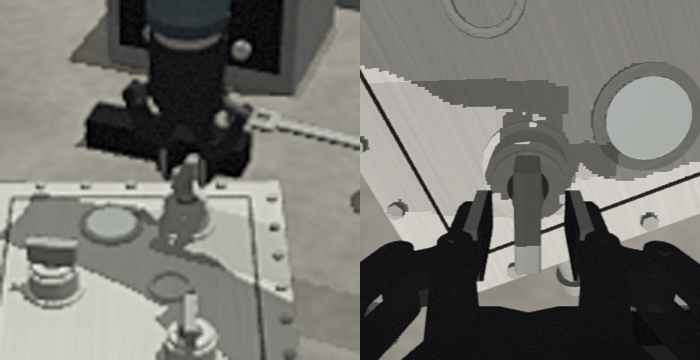

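```bash
python3 - <<'E'
from h import *
s=get_state();c=camera('wrist');y=s['ee_rot'][2]
cv2.imwrite('pics/d2.png',cv2.resize(c['color'][240:390,270:370],None,fx=4,fy=4,interpolation=cv2.INTER_NEAREST))
P=np.array([.542,-.2250,0]);d=np.array([np.cos(y),np.sin(y),0]);n=np.array([-d[1],d[0],0])
for zt in(.142,.136):
    for a in(-.025,.025):
        q=np.array([proj(c,P+a*d+b*n+[0,0,z]) for z in(zt,zt-.024) for b in(-.006,.006)])
        print(zt,a,((q-[270,240])*4).round(0).tolist())
E
```

```text
0.142 -0.025 [[261.0, 576.0], [151.0, 576.0], [252.0, 443.0], [157.0, 443.0]]
0.142 0.025 [[268.0, 153.0], [146.0, 153.0], [258.0, 71.0], [154.0, 71.0]]
0.136 -0.025 [[258.0, 539.0], [153.0, 539.0], [250.0, 415.0], [158.0, 415.0]]
0.136 0.025 [[265.0, 130.0], [148.0, 130.0], [255.0, 54.0], [155.0, 54.0]]
```

View pics/d2.png

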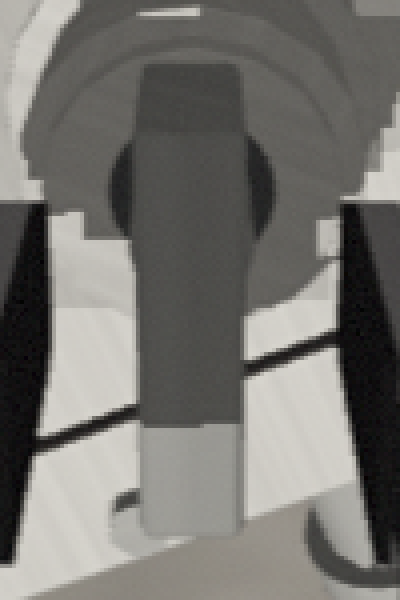

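The bolt has dropped: the wrist image's bar ends at rows 64/132/535 match the 0.136 m top height (54/130/539), not 0.142. I'll lower a little and regrip to turn it forward.

Call:
{"op": "step_arm", "data": {
  "series": [
    [[0,0,0.2],[0,0,0]],
    [[0,0,0],[0,0,0]],
    [[0,0,0],[0,0,0]],
    [[0,0,0],[0,0,0]]
  ],
  "grip": -1,
  "newtons": 30
}}

```text
t: 9.07
position: [0.542, -0.2248, 0.1147]
ee_rot: [-3.139, -0.004, 1.534]
force: [0.8, 0.5, 0.5]
finger_gap: 0.14
```

```bash
python3 st.py
```

```text
9.075 [ 0.542  -0.2248  0.1147] [-3.139  -0.0038  1.5343] [0.7526 0.452  0.5295] [0.0067 0.0116 0.0358] 0.14042376652450467 [ 0.6266  0.6184 -0.4201  1.7736  0.3243  0.8221  0.0151]
```

Call:
{"op": "step_arm", "data": {
  "series": [
    [[0,0,0.004],[0,0,1]],
    [[0,0,0.004],[0,0,1]],
    [[0,0,0.004],[0,0,1]],
    [[0,0,0.004],[0,0,1]],
    [[0,0,0.004],[0,0,1]]
  ]
}}

```text
t: 9.7
position: [0.5421, -0.2249, 0.1145]
ee_rot: [-3.138, -0.003, 1.175]
force: [0.4, 0.2, -0.9]
finger_gap: 0.13
```

```bash
python3 st.py
```

```text
9.7 [ 0.5421 -0.2249  0.1145] [-3.1382 -0.0027  1.1753] [ 0.3739  0.1646 -0.9092] [-0.0743 -0.0515  0.029 ] 0.13019953374799498 [ 0.5637  0.6044 -0.333   1.7777  0.2562  0.8053 -0.2891]
```

Call:
{"op": "step_arm", "data": {
  "series": [
    [[0,0,0.004],[0,0,1]],
    [[0,0,0.004],[0,0,1]],
    [[0,0,0.004],[0,0,1]],
    [[0,0,0.004],[0,0,1]],
    [[0,0,0.004],[0,0,1]]
  ]
}}

```text
t: 10.32
position: [0.5423, -0.2249, 0.1141]
ee_rot: [-3.138, -0.001, 0.816]
force: [0.0, -0.2, -0.5]
finger_gap: 0.131
```

Call:
{"op": "step_arm", "data": {
  "series": [
    [[0,0,0.004],[0,0,1]],
    [[0,0,0.004],[0,0,1]],
    [[0,0,0.004],[0,0,1]],
    [[0,0,0.004],[0,0,1]],
    [[0,0,0.004],[0,0,1]]
  ]
}}

```text
t: 10.95
position: [0.5426, -0.2252, 0.1138]
ee_rot: [-3.139, -0.0, 0.456]
force: [-1.5, 0.6, -0.2]
finger_gap: 0.13
```

Call:
{"op": "step_arm", "data": {
  "series": [
    [[0,0,0.004],[0,0,1]],
    [[0,0,0.004],[0,0,1]],
    [[0,0,0.004],[0,0,1]],
    [[0,0,0.004],[0,0,1]],
    [[0,0,0.004],[0,0,1]]
  ]
}}

```text
t: 11.58
position: [0.5427, -0.2254, 0.1134]
ee_rot: [-3.14, 0.0, 0.096]
force: [-0.6, 0.2, -1.1]
finger_gap: 0.132
```

```bash
python3 st.py
```

```text
11.575 [ 0.5427 -0.2254  0.1134] [-3.1396  0.0003  0.0965] [-0.5946  0.2323 -1.0581] [-0.0918 -0.0034  0.0783] 0.1317703413666694 [ 0.3658  0.5822 -0.0643  1.7908  0.0483  0.7712 -1.1969]
```

Call:
{"op": "step_arm", "data": {
  "series": [
    [[0,0,0.004],[0,0,1]],
    [[0,0,0.004],[0,0,1]],
    [[0,0,0.004],[0,0,1]],
    [[0,0,0.004],[0,0,1]],
    [[0,0,0.004],[0,0,1]]
  ]
}}

```text
t: 12.2
position: [0.5427, -0.2257, 0.1131]
ee_rot: [-3.141, 0.001, -0.263]
force: [-0.6, -0.1, -0.6]
finger_gap: 0.133
```

Call:
{"op": "step_arm", "data": {
  "series": [
    [[0,0,0.004],[0,0,1]],
    [[0,0,0.004],[0,0,1]],
    [[0,0,0.004],[0,0,1]],
    [[0,0,0.004],[0,0,1]],
    [[0,0,0.004],[0,0,1]]
  ]
}}

```text
t: 12.82
position: [0.5426, -0.226, 0.1128]
ee_rot: [-3.142, 0.001, -0.622]
force: [-0.1, 0.1, -0.7]
finger_gap: 0.129
```

Call:
{"op": "step_arm", "data": {
  "series": [
    [[0,0,0.004],[0,0,1]],
    [[0,0,0.004],[0,0,1]],
    [[0,0,0.004],[0,0,1]],
    [[0,0,0.004],[0,0,1]],
    [[0,0,0.004],[0,0,1]]
  ]
}}

```text
t: 13.45
position: [0.5424, -0.2262, 0.1124]
ee_rot: [3.141, 0.0, -0.981]
force: [-1.1, -0.5, 0.2]
finger_gap: 0.135
```

```bash
python3 st.py
```

```text
13.45 [ 0.5424 -0.2262  0.1124] [ 3.1408  0.0001 -0.9811] [-1.1037 -0.4803  0.1671] [-0.1658  0.0061  0.1006] 0.13484515861717838 [ 0.1623  0.5902  0.2113  1.8047 -0.1685  0.7647 -2.0911]
```

Turning works (torque about 0.06 N m, descending about 1 mm/rad). I'll open fully, swing back half a turn around the bar and regrip.

Call:
{"op": "step_arm", "data": {
  "series": [
    [[0,0,0],[0,0,0]],
    [[0,0,0],[0,0,0]],
    [[0,0,0],[0,0,0]],
    [[0,0,0],[0,0,0]]
  ],
  "grip": 1
}}

```text
t: 13.95
position: [0.5428, -0.2257, 0.1125]
ee_rot: [3.141, 0.0, -0.977]
force: [-0.1, -0.1, 0.8]
finger_gap: 0.96
```

```bash
python3 - <<'E'
exec(open('st.py').read())
c=camera('wrist');cv2.imwrite('pics/r1.png',c['color'][100:460,150:490])
E
```

```text
13.95 [ 0.5428 -0.2257  0.1125] [ 3.1415  0.0002 -0.9774] [-0.0978 -0.1414  0.8128] [ 0.0236 -0.0339  0.0007] 0.9597971595525615 [ 0.1625  0.59    0.21    1.8044 -0.1683  0.7647 -2.0884]
```

View pics/r1.png

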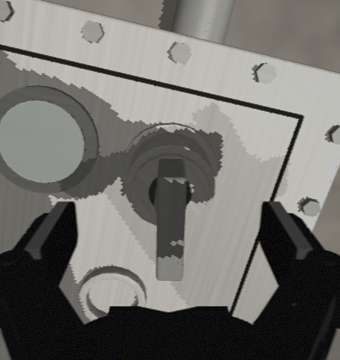

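The bar is still aligned and centred between the open jaws (column 170). Swinging back now.

Call:
{"op": "step_arm", "data": {
  "series": [
    [[0,0,0],[0,0,-1]],
    [[0,0,0],[0,0,-1]],
    [[0,0,0],[0,0,-1]],
    [[0,0,0],[0,0,-1]],
    [[0,0,0],[0,0,-1]]
  ]
}}

```text
t: 14.62
position: [0.5429, -0.2258, 0.1126]
ee_rot: [3.141, -0.0, -0.616]
force: [0.5, 0.5, 0.5]
finger_gap: 0.999
```

Call:
{"op": "step_arm", "data": {
  "series": [
    [[0,0,0],[0,0,-1]],
    [[0,0,0],[0,0,-1]],
    [[0,0,0],[0,0,-1]],
    [[0,0,0],[0,0,-1]],
    [[0,0,0],[0,0,-1]]
  ]
}}

```text
t: 15.25
position: [0.5428, -0.2261, 0.1127]
ee_rot: [3.141, -0.0, -0.255]
force: [0.6, -0.4, 0.4]
finger_gap: 1.0
```

Call:
{"op": "step_arm", "data": {
  "series": [
    [[0,0,0],[0,0,-1]],
    [[0,0,0],[0,0,-1]],
    [[0,0,0],[0,0,-1]],
    [[0,0,0],[0,0,-1]],
    [[0,0,0],[0,0,-1]]
  ]
}}

```text
t: 15.88
position: [0.5426, -0.2267, 0.1127]
ee_rot: [3.141, -0.0, 0.106]
force: [-0.5, -0.3, -0.5]
finger_gap: 1.001
```

Call:
{"op": "step_arm", "data": {
  "series": [
    [[0,0,0],[0,0,-1]],
    [[0,0,0],[0,0,-1]],
    [[0,0,0],[0,0,-1]],
    [[0,0,0],[0,0,-1]],
    [[0,0,0],[0,0,-1]]
  ]
}}

```text
t: 16.5
position: [0.5424, -0.2273, 0.1128]
ee_rot: [3.141, 0.0, 0.468]
force: [-0.4, -0.2, 0.5]
finger_gap: 0.998
```

Call:
{"op": "step_arm", "data": {
  "series": [
    [[0,0,0],[0,0,-1]],
    [[0,0,0],[0,0,-1]],
    [[0,0,0],[0,0,-1]],
    [[0,0,0],[0,0,-1]],
    [[0,0,0],[0,0,-1]]
  ]
}}

```text
t: 17.12
position: [0.5421, -0.2281, 0.1128]
ee_rot: [3.141, 0.001, 0.828]
force: [-0.1, -0.1, -0.3]
finger_gap: 1.001
```

Call:
{"op": "step_arm", "data": {
  "series": [
    [[0,0,0],[0,0,-1]],
    [[0,0,0],[0,0,-1]],
    [[0,0,0],[0,0,-1]],
    [[0,0,0],[0,0,-1]],
    [[0,0,0],[0,0,-1]]
  ]
}}

```text
t: 17.75
position: [0.5417, -0.2291, 0.1127]
ee_rot: [3.141, 0.002, 1.189]
force: [0.6, 0.0, 0.1]
finger_gap: 1.001
```

Call:
{"op": "step_arm", "data": {
  "series": [
    [[0,0,0],[0,0,-1]],
    [[0,0,0],[0,0,-1]],
    [[0,0,0],[0,0,-1]],
    [[0,0,0],[0,0,-1]],
    [[0,0,0],[0,0,-1]]
  ]
}}

```text
t: 18.38
position: [0.5413, -0.2303, 0.1127]
ee_rot: [-3.141, 0.003, 1.549]
force: [-0.9, 0.1, -0.5]
finger_gap: 1.0
```

Call:
{"op": "step_arm", "data": {
  "series": [
    [[0,0,0],[0,0,-1]],
    [[0,0,0],[0,0,-1]],
    [[0,0,0],[0,0,-1]],
    [[0,0,0],[0,0,-1]],
    [[0,0,0],[0,0,-1]]
  ]
}}

```text
t: 19.0
position: [0.5408, -0.2316, 0.1126]
ee_rot: [-3.139, 0.003, 1.909]
force: [0.0, -0.5, 0.5]
finger_gap: 0.993
```

Call:
{"op": "step_arm", "data": {
  "series": [
    [[0,0,0],[0,0,-1]],
    [[0,0,0],[0,0,-1]],
    [[0,0,0],[0,0,-1]],
    [[0,0,0],[0,0,-0.5]],
    [[0,0,0],[0,0,0]]
  ]
}}

```text
t: 19.62
position: [0.5403, -0.2329, 0.1124]
ee_rot: [-3.138, 0.003, 2.161]
force: [0.3, 0.0, -0.1]
finger_gap: 1.003
```

```bash
python3 - <<'E'
exec(open('st.py').read())
Rt=Rm(s['ee_rot']);print('tool delta mm',Rt.T@(np.array([.5425,-.2257,.1125])-s['position'])*1e3)
E
```

```text
19.625 [ 0.5403 -0.2329  0.1124] [-3.1377  0.003   2.1606] [ 0.2752  0.0065 -0.0653] [ 0.0253 -0.0083 -0.0138] 1.0026476645504176 [ 0.7375  0.6543 -0.5646  1.7679  0.4542  0.8522  0.5504]
tool delta mm [ 4.776   5.8695 -0.1204]
```

Call:
{"op": "step_arm", "data": {
  "series": [
    [[0.23,0.28,0],[0,0,0]],
    [[0,0,0],[0,0,0]]
  ]
}}

```text
t: 19.88
position: [0.5426, -0.2253, 0.1125]
ee_rot: [-3.138, 0.003, 2.159]
force: [1.2, -0.1, 0.5]
finger_gap: 0.999
```

```bash
python3 - <<'E'
exec(open('st.py').read())
Rt=Rm(s['ee_rot']);print('tool delta mm',Rt.T@(np.array([.5425,-.2257,.1125])-s['position'])*1e3)
c=camera('wrist');cv2.imwrite('pics/r2.png',c['color'][100:460,150:490])
E
```

```text
19.875 [ 0.5426 -0.2253  0.1125] [-3.138   0.003   2.1594] [ 1.2314 -0.0937  0.4751] [ 0.0208  0.0352 -0.0096] 0.998646524469168 [ 0.7246  0.6531 -0.565   1.7701  0.454   0.8511  0.5356]
tool delta mm [-0.279  -0.3429 -0.0357]
```

View pics/r2.png

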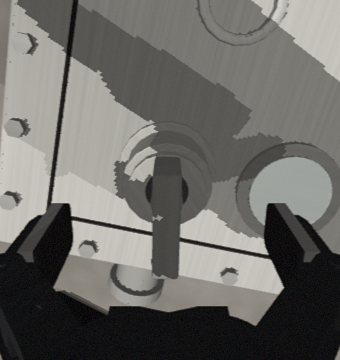

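Call:
{"op": "step_arm", "data": {
  "series": [
    [[0,0,0],[0,0,0]],
    [[0,0,0],[0,0,0]],
    [[0,0,0],[0,0,0]],
    [[0,0,0],[0,0,0]],
    [[0,0,0],[0,0,0]]
  ],
  "grip": -1,
  "newtons": 30
}}

```text
t: 20.55
position: [0.5423, -0.2262, 0.1125]
ee_rot: [-3.137, 0.003, 2.158]
force: [-0.1, 0.6, -0.3]
finger_gap: 0.133
```

```bash
python3 st.py
```

```text
20.55 [ 0.5423 -0.2262  0.1125] [-3.1372  0.0034  2.1584] [-0.1078  0.5727 -0.2851] [0.0702 0.0059 0.01  ] 0.13297254552738538 [ 0.7251  0.6531 -0.5642  1.7698  0.4544  0.8515  0.5354]
```

Call:
{"op": "step_arm", "data": {
  "series": [
    [[0,0,0.004],[0,0,1]],
    [[0,0,0.004],[0,0,1]],
    [[0,0,0.004],[0,0,1]],
    [[0,0,0.004],[0,0,1]],
    [[0,0,0.004],[0,0,1]]
  ]
}}

```text
t: 21.18
position: [0.5421, -0.2263, 0.1122]
ee_rot: [-3.138, 0.005, 1.799]
force: [-0.1, -0.2, 0.8]
finger_gap: 0.131
```

Call:
{"op": "step_arm", "data": {
  "series": [
    [[0,0,0.004],[0,0,1]],
    [[0,0,0.004],[0,0,1]],
    [[0,0,0.004],[0,0,1]],
    [[0,0,0.004],[0,0,1]],
    [[0,0,0.004],[0,0,1]]
  ]
}}

```text
t: 21.8
position: [0.5418, -0.2264, 0.1118]
ee_rot: [-3.14, 0.006, 1.44]
force: [-0.0, -0.6, -0.3]
finger_gap: 0.133
```

Call:
{"op": "step_arm", "data": {
  "series": [
    [[0,0,0.004],[0,0,1]],
    [[0,0,0.004],[0,0,1]],
    [[0,0,0.004],[0,0,1]],
    [[0,0,0.004],[0,0,1]],
    [[0,0,0.004],[0,0,1]]
  ]
}}

```text
t: 22.42
position: [0.5415, -0.2263, 0.1114]
ee_rot: [3.141, 0.007, 1.08]
force: [-0.8, -1.1, 1.3]
finger_gap: 0.131
```

Call:
{"op": "step_arm", "data": {
  "series": [
    [[0,0,0.004],[0,0,1]],
    [[0,0,0.004],[0,0,1]],
    [[0,0,0.004],[0,0,1]],
    [[0,0,0.004],[0,0,1]],
    [[0,0,0.004],[0,0,1]]
  ]
}}

```text
t: 23.05
position: [0.5413, -0.2261, 0.1111]
ee_rot: [3.139, 0.007, 0.721]
force: [-0.4, -0.5, 0.6]
finger_gap: 0.13
```

Call:
{"op": "step_arm", "data": {
  "series": [
    [[0,0,0.004],[0,0,1]],
    [[0,0,0.004],[0,0,1]],
    [[0,0,0.004],[0,0,1]],
    [[0,0,0.004],[0,0,1]],
    [[0,0,0.004],[0,0,1]]
  ]
}}

```text
t: 23.68
position: [0.5411, -0.2259, 0.1108]
ee_rot: [3.137, 0.006, 0.361]
force: [-0.3, 0.4, 0.8]
finger_gap: 0.133
```

```bash
python3 st.py
```

```text
23.675 [ 0.5411 -0.2259  0.1108] [3.1374 0.0059 0.3615] [-0.275   0.3684  0.7957] [0.0279 0.0852 0.0989] 0.13272903307738865 [ 0.4088  0.5873 -0.1266  1.7922  0.1105  0.771  -0.9857]
```

Call:
{"op": "step_arm", "data": {
  "series": [
    [[0,0,0.004],[0,0,1]],
    [[0,0,0.004],[0,0,1]],
    [[0,0,0.004],[0,0,1]],
    [[0,0,0.004],[0,0,1]],
    [[0,0,0.004],[0,0,1]]
  ]
}}

```text
t: 24.3
position: [0.541, -0.2256, 0.1105]
ee_rot: [3.136, 0.004, 0.002]
force: [0.3, 0.2, 1.0]
finger_gap: 0.131
```

Call:
{"op": "step_arm", "data": {
  "series": [
    [[0,0,0.004],[0,0,1]],
    [[0,0,0.004],[0,0,1]],
    [[0,0,0.004],[0,0,1]],
    [[0,0,0.004],[0,0,1]],
    [[0,0,0.004],[0,0,1]]
  ]
}}

```text
t: 24.92
position: [0.541, -0.2253, 0.1102]
ee_rot: [3.135, 0.002, -0.357]
force: [0.0, -1.0, -0.7]
finger_gap: 0.13
```

Call:
{"op": "step_arm", "data": {
  "series": [
    [[0,0,0.004],[0,0,1]],
    [[0,0,0.004],[0,0,1]],
    [[0,0,0.004],[0,0,1]],
    [[0,0,0.004],[0,0,1]],
    [[0,0,0.004],[0,0,1]]
  ]
}}

```text
t: 25.55
position: [0.5412, -0.225, 0.1098]
ee_rot: [3.134, -0.0, -0.715]
force: [-0.5, -0.6, 0.2]
finger_gap: 0.131
```

Call:
{"op": "step_arm", "data": {
  "series": [
    [[0,0,0.004],[0,0,1]],
    [[0,0,0.004],[0,0,1]],
    [[0,0,0.004],[0,0,1]],
    [[0,0,0.004],[0,0,1]],
    [[0,0,0.004],[0,0,1]]
  ]
}}

```text
t: 26.18
position: [0.5414, -0.2248, 0.1095]
ee_rot: [3.135, -0.003, -1.074]
force: [-0.6, 0.0, 1.1]
finger_gap: 0.138
```

```bash
python3 - <<'E'
exec(open('st.py').read())
c=camera('wrist');cv2.imwrite('pics/f1.png',c['color'][100:460,150:490])
E
```

```text
26.175 [ 0.5414 -0.2248  0.1095] [ 3.1352 -0.0031 -1.0744] [-0.625   0.0202  1.0884] [-0.0644  0.0291  0.1175] 0.13797616489835587 [ 0.137   0.5954  0.2383  1.8104 -0.1834  0.7595 -2.1757]
```

View pics/f1.png

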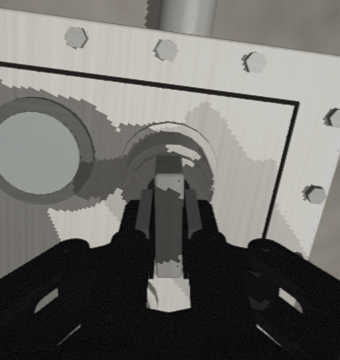

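Call:
{"op": "step_arm", "data": {
  "series": [
    [[0,0,0.004],[0,0,1]],
    [[0,0,0.004],[0,0,1]],
    [[0,0,0.004],[0,0,1]],
    [[0,0,0.004],[0,0,1]],
    [[0,0,0.004],[0,0,1]]
  ]
}}

```text
t: 26.85
position: [0.5417, -0.2247, 0.1092]
ee_rot: [3.137, -0.005, -1.43]
force: [-0.5, -0.4, 0.3]
finger_gap: 0.132
```

```bash
python3 st.py
```

```text
26.85 [ 0.5417 -0.2247  0.1092] [ 3.1372 -0.0053 -1.4298] [-0.4901 -0.4002  0.3121] [0.0009 0.0165 0.1194] 0.13225962383856943 [ 0.0703  0.6067  0.3299  1.8144 -0.2601  0.7647 -2.4662]
```

Call:
{"op": "step_arm", "data": {
  "series": [
    [[0,0,0.004],[0,0,1]],
    [[0,0,0.004],[0,0,1]],
    [[0,0,0],[0,0,0]],
    [[0,0,0],[0,0,0]]
  ]
}}

```text
t: 27.35
position: [0.5419, -0.2247, 0.109]
ee_rot: [3.138, -0.006, -1.568]
force: [-0.4, 0.4, 0.2]
finger_gap: 0.132
```

```bash
python3 - <<'E'
exec(open('st.py').read())
c=camera('wrist');w=c['color'][150:390,220:420]
P=np.array([.542,-.2250,0]);y=s['ee_rot'][2];d=np.array([np.cos(y),np.sin(y),0])
for u in(2,10,16):
    zt=.06+.036+u/1e3+.024
    print(u,[(np.round((np.array(proj(c,P+a*d+[0,0,z]))-[220,150])*2.5)).tolist() for a in(-.025,.025) for z in(zt,zt-.024)])
b=camera('side');print(atz(b,(321,200),.13))
cv2.imwrite('pics/f2.png',cv2.resize(w,None,fx=2.5,fy=2.5,interpolation=cv2.INTER_NEAREST))
cv2.imwrite('pics/f2s.png',cv2.resize(b['color'][140:280,250:390],None,fx=4,fy=4,interpolation=cv2.INTER_CUBIC))
E
```

```text
27.35 [ 0.5419 -0.2247  0.109 ] [ 3.1383 -0.0062 -1.5682] [-0.351   0.3666  0.213 ] [ 0.0308  0.0045 -0.0978] 0.13171022283651965 [ 0.0444  0.6124  0.3657  1.8158 -0.2904  0.7675 -2.5789]
2 [[237.0, 542.0], [237.0, 469.0], [236.0, 290.0], [237.0, 246.0]]
10 [[236.0, 571.0], [237.0, 491.0], [235.0, 308.0], [236.0, 260.0]]
16 [[236.0, 595.0], [237.0, 509.0], [235.0, 323.0], [236.0, 270.0]]
[ 0.5364 -0.2096  0.13  ]
```

View pics/f2.png

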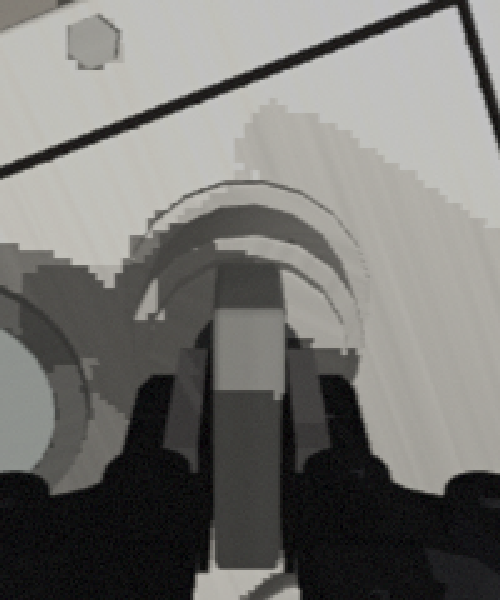

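View pics/f2s.png

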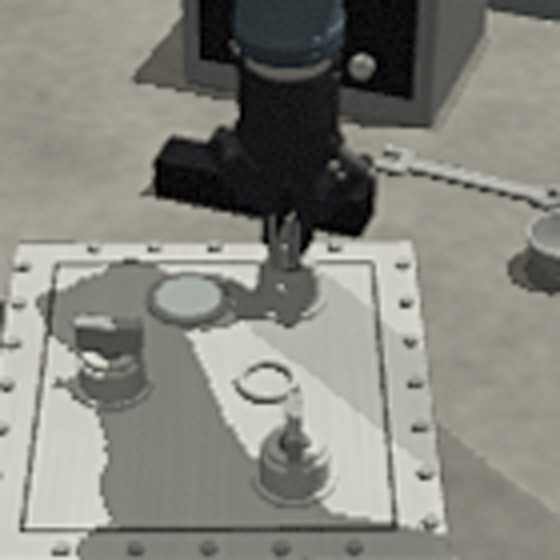

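The wrist image's bar ends at rows 568/310/262 match the bar 10 mm above the boss (571/308/260). The grip is firm and the ring is in place. Handing in while holding.

```bash
python3 - <<'E'
from h import *
s=get_state();print(s['joint_vel'].round(4),s['finger_gap'])
print(hand_in())
E
```

```text
[-0.002  -0.0005  0.0011 -0.0006  0.0015  0.0002 -0.0038] 0.1329793625622724
the job is handed in; nothing more can be done
None
```

I started the proud bolt, turned it forward about one turn, and handed the job in at about 27 s with its bar still gripped. `hand_in` gives no verdict.

- **Backward:** I turned the bolt about 0.93 rad counter-clockwise. The wrist force then read about -5 N, meaning the grip was holding the bolt up. I opened the fingers and the wrist picture showed it had dropped 6 mm.
- **Forward:** I turned it about 6.2 rad clockwise in two grips, swinging the open jaws back half a turn in between. I estimate `bolt_turn` at about 5.8 rad. That is give or take about 0.1, because the starting angle could only be inferred from when the thread let go.
- **Last checks:**
  - **Height:** the bar's image position matches its underside about 10 mm above the boss.
  - **Grip:** the finger opening is about 11 mm on the 12 mm bar, at a 30 N grip setting.
  - **Stillness:** the arm was practically still at hand-in.
  - **Loose things:** the ring, and the parts of the wrench and cup in the last side picture, looked undisturbed. I did not re-check the other loose items.
- **Disagreement:** the camera's position for the bolt differed from the gripper's by 1 to 3 mm. This did not matter, because the jaws centred on the bar.

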